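Lock the keeper bar over the spoon blank

TASK

The spoon blank already lies on the sloping carving board. Swing the open steel keeper bar across it until it is fully home against its stop, then take the longer of the two pins from the rack and push it through the hole in the bar into the board until its collar sits flat on the bar, and let go. Leave the shorter pin standing in the rack and do not disturb the roll of masking tape or the cork sanding block.

Things in the scene. Friction and masses are not known exactly. Their poses are not given: they have to be found in the camera images.
- board: Sloping plywood board 190 mm along the slope, 240 across, 54 thick, fast on a wooden base; place and yaw vary. Origin: middle of its face, 120 mm above the bench. Board frame: x up the slope away from the robot, y to the left across it, z square out of the face, 30 degrees from vertical, leaning back to the robot. A spoon blank (188 mm long, 22 high), fixed in cleats, lies across it.
- keeper (a joint): Angle of the steel keeper bar about its pivot (board z): 0 = fully home against a hard stop, its hole over the board's hole; positive = swung open towards board +y, 1.3 at most. Starts at 0.5 to 1.1. Stiff: it stays where left, about 1 N at the knob moves it. Bar 26 mm wide, 10 thick, its top 34 mm above the board's face.
- keeper_pivot (a point): Pivot of the keeper bar, at the level of the bar's top, 65 mm down-slope of the board's middle. Fixed to the board; its axes are the board frame. A steel boss of 16 mm diameter stands 6 mm above it.
- keeper_knob (a point): Centre of the round dark wooden knob on the free end of the keeper bar, 18 mm diameter, 38 mm tall, standing from the bar's top (its centre is 19 mm above the bar's top) along the board's z. It is 143 mm from the pivot and moves with the bar. Axes: x along the bar from the pivot to the knob, z square to the board.
- keeper_hole (a point): Centre of the pin hole in the keeper bar, at the bar's top face, 95 mm from the pivot and 48 mm short of the knob; moves with the bar. Hole 15.5 mm wide with a 1.5 mm chamfer. Axes: as for the knob.
- board_hole (a point): Mouth of the pin hole in the board, on top of a dark wooden block 24 mm high on the board's face, 95 mm up-slope of the pivot; fixed. Hole 14 mm wide, straight through block and board (78 mm), square to the face. Axes = the board frame. When the bar is home its hole is right above this (bar top 10 mm out along z).
- long_pin_head (a point): Centre of the long pin's head (dark wood, 22 mm diameter, 38 tall, along the pin's z). Below: steel collar 28 mm diameter, 6 thick, then steel shank 12 mm diameter, 80 long, foot chamfered. This point is 105 mm above the foot, 25 above the collar's underside. 80 to 150 g. Starts upright in either socket of the rack, foot 12 mm above the bench, head 30 mm higher than the other pin's.
- long_pin_collar (a point): Centre of the underside of the long pin's collar, which sits on the bar when the pin is home. Its z axis is the pin's, from foot to head.
- short_pin_head (a point): Centre of the head of the short pin, the same as the long one but with a shank of only 50 mm (this point 75 mm above its foot). It stands in the other socket and stays there.
- pin_rack: Fixed wooden rack for the pins, 56 x 150 x 42 mm high, origin at the centre of its underside, its y axis along the row. Two sockets 30 mm deep, 13.5 mm wide, at y = -42 and +42 mm. Its place and yaw vary.
- masking_tape: Roll of masking tape 96 mm across, 24 mm high, lying behind the board to the left; a bystander. Origin at the centre of its underside.
- sanding_block: Brown cork sanding block 64 x 112 x 33 mm, lying behind the rack, right of the board; a bystander. Origin at the centre of its underside.
Not all that is in view belongs to the job. What is shaped like the part that bears long_pin_head but turquoise is not meant. What is shaped like the pin_rack but black is not meant.

How it is judged:
By the outcome, as a careful person would: the job done as asked, in the order asked, and still so for the second after the job is handed in, with the robot touching nothing.
It also fails if it takes over 61 s, if anything falls off the work surface, if the arm or the gripper's body presses on something with over 40 N, if the wrist force passes 120 N, or if a joint passes its speed limit or range.

ROBOT

A 7-joint arm with a two-finger parallel gripper is mounted at the origin on a cart in front of the work surface, level with it; the furniture and walls round the work are solid. World frame = base frame: x ahead of the robot, y to its left, z up, the work surface at z = 0. Lengths are in m, angles in rad, forces in N, time in s.
With the tool pointing down it reaches from about 0.425 to 0.825 m from the base axis. Payload 3.6 kg.
Tool frame: the origin (TCP) lies at the very end of the fingers, on their centre line; the grasp point (between the pads) lies 19 mm behind it (grip_point_offset is the distance from the TCP to the grasp point, in m); z points along the fingers, y is the line along which they close (so a half turn about z gives the same grasp; the last joint's range is limited). The gripper opens to 93 mm and grips with 3 to 60 N. Pads are 15 mm wide; open, the fingers measure 128 mm over their backs; the gripper's body (75 mm by 188 mm) begins 65 mm behind the grasp point.
Start: joints at [1.258, 0.615, -0.013, 1.423, 0.008, 1.103, -0.04], TCP at [0.184, -0.623, 0.219] pointing down, gripper open.
Joint ranges: [-3.12, 3.12], [-0.3, 2.06], [-1.34, 1.32], [0.26, 2.42], [-1.36, 4.5], [0.01, 1.98], [-2.84, 2.84]. Speed limits (rad/s): [2.79, 2.79, 3.14, 3.14, 3.14, 3.14, 3.14].

INTERFACE

Orientations are given as a rotation vector (axis times angle).
In Python, from workcell import * gives the robot as it stands.
- The arm moves only by the tool drive_tool, never from a script. Its argument "commands" is a list that holds one entry, the list of rows, each a list of 5 numbers: the finger opening in cm, from 0 to 9.3, then the shift along the tool's x, y, z in cm, then the turn about the tool's z in rad. A call has 1 to 12 rows; each row shifts and turns the commanded pose from where the row before left it, along the tool's axes as they then stand; what a row does not reach is not made up. A row lasts 1/12 s, in which the tool goes at most 41.7 mm and 7.16 degrees, less where a joint would pass 70% of its speed; a pose out of reach is approached as far as the arm can. A call is refused whole if a number of a shift passes 4.17 or a number of a turn 0.125, either way. A call with a gripper value outside its range is refused whole. The fingers move at their own pace and stop on an object; "squeeze" is the grip in N (left out, the last holds). Time passes only in rows, so rows that do not move let the fingers close. It gives the time, the measured TCP pose, the force, the opening and the grip force at its end, in the units of the state.
- get_state(): the state, without advancing time (a new reading comes with each control period).
- capture(name): name is "side" or "top" or "wrist"; returns (picture, depth): 480x640x3 uint8, blue, green, red; 480x640 float32, m along the optical axis (not along the pixel's ray), 0 where there is no reading.
- camera_params(name): a dict with "camera_matrix" (3x3 intrinsics, pixels), "k1" (the pictures are not rectified: a ray, as slopes to the right and down, at radius r is drawn at 1 + k1 r^2 times it, then the intrinsics apply), "pose" (4x4, takes a point from camera to world coordinates); the wrist camera has in their place "mount" (4x4, takes a point from camera to tool coordinates, whose origin is the TCP and whose axes are the flange's). Camera axes: x right, y down, z forward; pixel columns grow to the right and rows downward; lengths in m; the calibration is good to about 2 mm. A picture is of the moment at which its call begins: read the wrist's pose just before it. camera_params takes no time and is no camera call.
- finish_job(): hands the job in; it is judged then, once.
The state is a dict: "t": time; "joint_pos": joint angles; "joint_vel": joint speeds; "tau": joint torques, N m; "tcp_pos": TCP position; "tool_rot": TCP orientation; "wrist_force": force on the tool from outside, world axes, zero at the start; "wrist_torque": the same for the moment, N m; "gripper_width": opening from 0.0 (shut) to 1.0 (fully open); "gripper_force": force on a finger pad.
Only numpy, scipy, OpenCV 4.12 (cv2) and the standard library are available. Lean on these libraries where they do the work, as an engineer would, in place of code of your own. Each camera call takes 0.05 s, during which the arm holds its last target. There are 200 camera calls.

## Working session

There is one attempt and no reset: what is moved stays moved. The work goes in short steps, Python scripts to look and compute and a tool call to move; the robot and the scene stay as the last step left them, time stands still between calls to the robot, and variables do not carry over. Pictures are saved under pics/ and viewed, at most 10 in all, crops included, and the job is handed in when it is done.

Besides the shell and the picture viewer there is one more tool, called after "Emit:" as name(argument=value, ...) on one line, values as JSON. drive_tool: Moves the arm, as the interface text tells. Its arguments: {"type":"object","properties":{"commands":{"type":"array","items":{"type":"array","items":{"type":"array","items":{"type":"number"}}}},"squeeze":{"type":"number"}},"required":["commands"]}

```bash
mkdir -p pics; ls
cat > h.py <<'E'
from workcell import *
import numpy as np, cv2
from scipy.spatial.transform import Rotation as R
E
python3 - <<'E'
from h import *
s=get_state(); print({k:np.round(v,3) for k,v in s.items()})
for n in("side","top"):
    p,d=capture(n); np.savez(n+".npz",p=p,d=d); cv2.imwrite(f"pics/{n}1.png",p); c=camera_params(n); print(n,c)
print(camera_params("wrist"))
E
```

```text
pics
{'t': np.float64(0.0), 'joint_pos': array([ 1.257,  0.616, -0.013,  1.425,  0.008,  1.103, -0.04 ]), 'joint_vel': array([-0.   ,  0.   ,  0.002,  0.001, -0.002, -0.   , -0.003]), 'tau': array([-0.0000e+00, -4.5894e+01,  2.0900e-01, -1.6575e+01, -6.1000e-02,
        2.0000e-02,  0.0000e+00]), 'tcp_pos': array([ 0.184, -0.623,  0.217]), 'tool_rot': array([-3.107e+00, -4.490e-01,  1.000e-03]), 'wrist_force': array([ 0.195, -0.519, -0.473]), 'wrist_torque': array([0.008, 0.033, 0.022]), 'gripper_force': np.float64(0.0), 'gripper_width': np.float64(0.998)}
side {'camera_matrix': array([[616.22050418,   0.        , 324.00942269],
       [  0.        , 616.22050418, 229.56308229],
       [  0.        ,   0.        ,   1.        ]]), 'k1': -0.007567733164944315, 'pose': array([[ 0.99791134,  0.04071515, -0.0501522 ,  0.65779797],
       [ 0.06204006, -0.38772359,  0.91968552, -1.10756818],
       [ 0.01799995, -0.92087605, -0.38943974,  0.62883894],
       [ 0.        ,  0.        ,  0.        ,  1.        ]])}
top {'camera_matrix': array([[548.84660575,   0.        , 328.21463367],
   
[... 237 characters left out ...]
00266689, -0.0209323 ],
       [ 0.00538938, -0.09672201, -0.99529684,  1.13803573],
       [ 0.        ,  0.        ,  0.        ,  1.        ]])}
{'camera_matrix': array([[421.72493108,   0.        , 325.00983149],
       [  0.        , 421.72493108, 233.92189496],
       [  0.        ,   0.        ,   1.        ]]), 'k1': -0.008531974862900738, 'mount': array([[ 6.94268726e-04, -9.55401164e-01, -2.95310233e-01,
         8.37512956e-02],
       [ 9.99999684e-01,  7.77384819e-04, -1.64050712e-04,
         2.59412982e-04],
       [ 3.86303933e-04, -2.95310026e-01,  9.55401402e-01,
        -1.66133692e-01],
       [ 0.00000000e+00,  0.00000000e+00,  0.00000000e+00,
         1.00000000e+00]])}
```

View pics/side1.png

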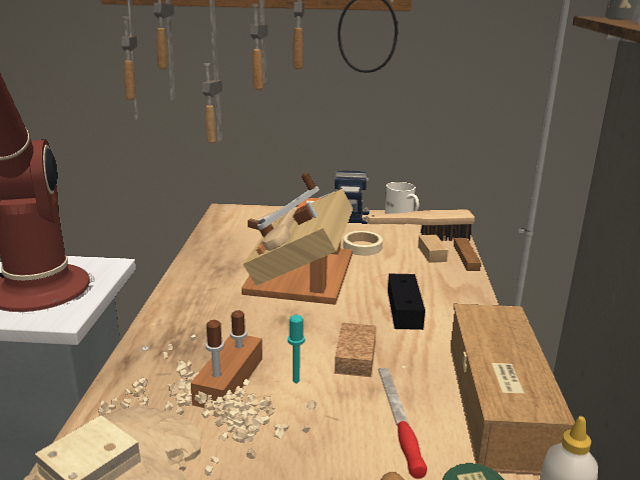

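View pics/top1.png

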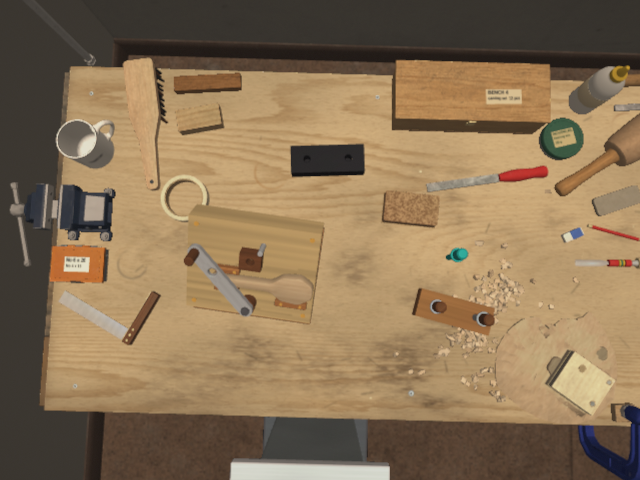

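Top view: the rack in brown wood is at (455,310), with pin heads at (438,307) and (485,319). The bar pivot is at about (246,311), the knob at about (190,256) and the board block at about (252,260).

Pin candidates: brown pin near (side 214,330 / top 485,319), brown pin far (side 238,320 / top 438,307) and the turquoise pin (ruled out). The near pin looks taller, so I'll confirm that with a crop and the head heights.

```bash
cat >> h.py <<'E'
def cloud(n,d,T=None):
    c=camera_params(n); K=c["camera_matrix"]; T=c["pose"] if T is None else T
    v,u=np.mgrid[:480,:640]; pd=np.stack([u,v],-1).reshape(-1,1,2).astype(float)
    r=cv2.undistortPoints(pd,K,np.array([c["k1"],0,0,0,0.])).reshape(480,640,2)
    P=np.dstack([r,np.ones((480,640))])*d[...,None]
    return P@T[:3,:3].T+T[:3,3]
def wrist():
    s=get_state(); p,d=capture("wrist"); M=camera_params("wrist")["mount"]
    T=np.eye(4);T[:3,:3]=R.from_rotvec(s["tool_rot"]).as_matrix();T[:3,3]=s["tcp_pos"]
    return p,d,T@M
E
python3 - <<'E'
from h import *
f=np.load("top.npz");p,d=f["p"],f["d"];P=cloud("top",d)
cv2.imwrite("pics/crop1.png",np.hstack([cv2.resize(np.load("side.npz")["p"][290:410,180:320],(420,360)),cv2.resize(p[195:330,175:335],(380,360))]))
for n,(u,v) in dict(far=(438,307),near=(485,319),pivot=(246,311),knob=(190,256),block=(252,260),rack=(460,310),b1=(205,225),b2=(300,240),b3=(200,295),tape=(168,198)).items(): print(n,P[v,u].round(4))
# pin heads: top-most points
for u,v in((438,307),(485,319)):
    q=P[v-14:v+15,u-14:u+15].reshape(-1,3); h=np.percentile(q[:,2],99); t=q[q[:,2]>h-.005]; print("head top",h.round(4),((t.min(0)+t.max(0))/2).round(4),len(t))
# board face plane
q=P[205:320,187:322].reshape(-1,3)
best=None;rng=np.random.default_rng(0)
for i in range(600):
    a,b,c=q[rng.choice(len(q),3,False)];n=np.cross(b-a,c-a)
    if np.linalg.norm(n)<1e-5: continue
    n/=np.linalg.norm(n);n*=np.sign(n[2]);
    if n[2]>.95 or n[2]<.75: continue
    m=abs((q-a)@n)<.002
    if best is None or m.sum()>best.sum(): best=m
c=q[best].mean(0);n=np.linalg.svd(q[best]-c)[2][2];n*=np.sign(n[2]);print("plane",n.round(4),c.round(4),best.sum(),"yaw",np.arctan2(-n[1],-n[0]),"tilt",np.degrees(np.arccos(n[2])))
s=get_state();print(R.from_rotvec(s["tool_rot"]).as_matrix().round(3))
h=(P-c)@n
np.save("n.npy",np.array([n,c]))
# face outline -> yaw
m=(abs(h)<.004);m[:195]=0;m[330:]=0;m[:,:175]=0;m[:,335:]=0
r=cv2.minAreaRect(np.argwhere(m)[:,::-1].astype(np.float32));print(r)
y=np.arctan2(-n[1],-n[0]);ex=np.array([np.cos(y)*np.cos(np.pi/6),np.sin(y)*np.cos(np.pi/6),.5]);ey=np.array([-np.sin(y),np.cos(y),0])
k=(h>.038)&(h<.044);k[:285]=0;k[330:]=0;k[:,:230]=0;k[:,265:]=0;t=P[k];print("boss",len(t),t.mean(0).round(4),np.percentile(t,[2,98],0).round(4))
k=(h>.066)&(h<.078);k[:195]=0;k[300:]=0;k[:,:170]=0;k[:,230:]=0;t=P[k];print("knobtop",len(t),t.mean(0).round(4))
E
```

```text
far [ 0.4705 -0.2311  0.1125]
near [ 0.4519 -0.3124  0.1334]
pivot [0.4541 0.1221 0.1289]
knob [0.5476 0.2108 0.2029]
block [0.547  0.1144 0.1338]
rack [ 0.4637 -0.2891  0.0427]
b1 [0.6064 0.1982 0.1568]
b2 [0.5839 0.0266 0.1598]
b3 [0.4799 0.2164 0.0882]
tape [0.6763 0.3106 0.0097]
head top 0.1094 [ 0.4811 -0.1341  0.6212] 82
head top 0.1392 [ 0.4513 -0.3186  0.1376] 88
plane [-0.4947  0.0563  0.8672] [0.5434 0.1158 0.1294] 6067 yaw -0.11331768649393748 tilt 29.86122054767835
[[ 0.959  0.283 -0.001]
 [ 0.283 -0.959  0.002]
 [-0.    -0.002 -1.   ]]
((249.2292938232422, 267.4203796386719), (134.81283569335938, 91.77999877929688), 8.259438514709473)
boss 47 [0.4549 0.1261 0.1246] [[0.4478 0.1191 0.1188]
 [0.4775 0.1338 0.1352]]
knobtop 84 [0.5404 0.2124 0.2039]
```

View pics/crop1.png

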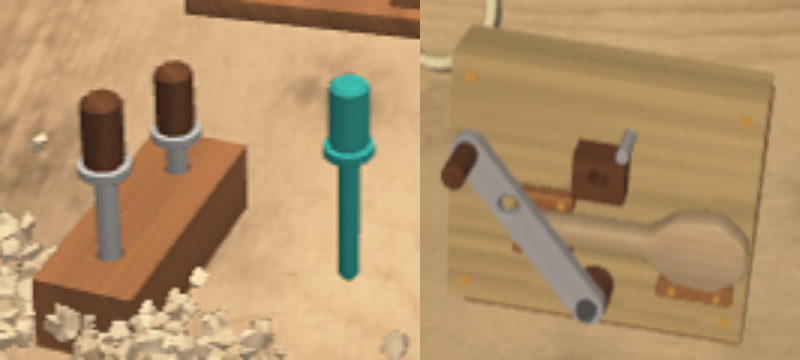

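The crop confirms it: the near pin (side 214,330; top 485,319) has the longer shank and its head top is at 0.139 m, against about 0.11 m for the other. It is the long brown pin; the turquoise one stands free on the bench.

Now I turn to board yaw (-0.114) and travel to the knob with the fingers shut.

Emit:
drive_tool(commands=[[[0,0,0,-1.1,0.1],[0,0,0,-1.1,0.1],[0,0,0,-1.1,0.1],[0,0,0,-1.1,0.1],[0,2.3,-3,0,0],[0,2.3,-3,0,0],[0,2.3,-3,0,0],[0,2.3,-3,0,0],[0,2.3,-3,0,0],[0,2.3,-3,0,0],[0,2.3,-3,0,0],[0,2.3,-3,0,0]]], squeeze=10)

```text
t: 1.1
tcp_pos: [0.3946, -0.4039, 0.2623]
tool_rot: [-3.136, 0.178, 0.001]
wrist_force: [-0.3, -0.6, 0.4]
gripper_width: 0.192
gripper_force: 0.0
```

Emit:
drive_tool(commands=[[[0,2.3,-3,0,0],[0,2.3,-3,0,0],[0,2.3,-3,0,0],[0,2.3,-3,0,0],[0,0,-4,0,0],[0,0,-4,0,0],[0,0,-4,0,0],[0,0,-4,0,0],[0,0,-4,0,0],[0,0,-4,0,0],[0,0,-4,0,0],[0,0,-4,0,0]]])

```text
t: 2.1
tcp_pos: [0.5344, 0.0229, 0.2624]
tool_rot: [3.136, -0.178, -0.001]
wrist_force: [0.4, -0.3, -0.2]
gripper_width: 0.006
gripper_force: 0.0
```

Emit:
drive_tool(commands=[[[0,0,-2,0,0],[0,0,-2,0,0],[0,0,0,0,0],[0,0,0,0,0]]])

```text
t: 2.43
tcp_pos: [0.539, 0.0614, 0.2622]
tool_rot: [3.136, -0.174, -0.002]
wrist_force: [-0.5, -0.2, 0.5]
gripper_width: 0.008
gripper_force: 0.0
```

Run:
```python
from h import *
p,d,T=wrist();np.savez("w1.npz",p=p,d=d,T=T);cv2.imwrite("pics/w1.png",p)
P=cloud("wrist",d,T);np.save("w1P.npy",P);s=get_state();print(s["tcp_pos"],R.from_rotvec(s["tool_rot"]).as_matrix().round(3)[:2,0])
```

```text
[0.53911957 0.05952846 0.26230219] [ 0.994 -0.114]
```

View pics/w1.png

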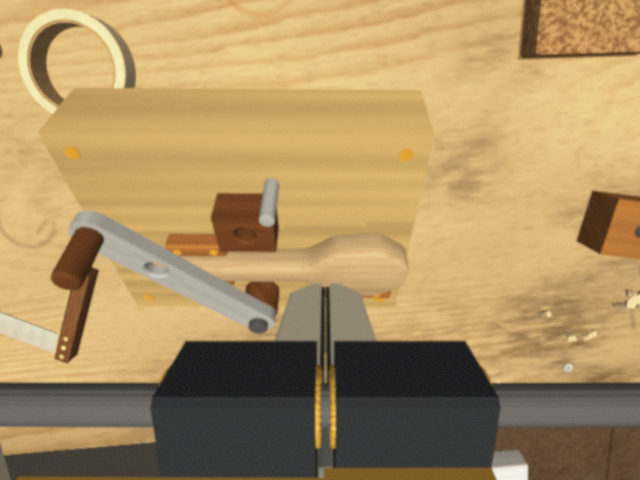

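The wrist view shows the block hole at (245,234), bar hole at (156,268), boss top at (259,325), knob base at about (90,240) and knob top at about (70,275). The peg (270,205) is the stop.

```bash
cat >> h.py <<'E'
def hit(T,uv,n,o,h,name="wrist"):
    c=camera_params(name);r=cv2.undistortPoints(np.array([[uv]],float),c["camera_matrix"],np.array([c["k1"],0,0,0,0.])).ravel()
    g=T[:3,:3]@np.array([r[0],r[1],1]);return T[:3,3]+g*((h-(T[:3,3]-o)@n)/(g@n))
E
python3 - <<'E'
from h import *
f=np.load("w1.npz");T=f["T"];P=np.load("w1P.npy")
q=np.vstack([P[100:180,100:400].reshape(-1,3),P[235:290,415:425].reshape(-1,3)*0+P[150,300]]);q=q[q[:,2]>.05]
m=np.ones(len(q),bool)
for i in range(6):
    c=q[m].mean(0);n=np.linalg.svd(q[m]-c)[2][2];n*=np.sign(n[2]);m=abs((q-c)@n)<(.01,.006,.004,.003,.003,.003)[i]
print("plane",n.round(4),c.round(4),m.sum(),"yaw",np.arctan2(-n[1],-n[0]))
y=-.114;nb=np.array([-.5*np.cos(y),-.5*np.sin(y),.8660]);xb=np.array([.866*np.cos(y),.866*np.sin(y),.5]);ey=np.array([-np.sin(y),np.cos(y),0])
o=c
bh=hit(T,(245,234),nb,o,.024);bo=hit(T,(259,325),nb,o,.040);kh=hit(T,(156,268),nb,o,.034)
pv=bo-.006*nb;d=bh-pv;print("bh",bh.round(4),"pivot",pv.round(4),"d",(d@xb).round(4),(d@ey).round(4),(d@nb).round(4))
d=kh-pv;th=np.arctan2(d@ey,d@xb);print("barhole",kh.round(4),np.linalg.norm(d).round(4),"theta",th.round(3))
f2=np.load("top.npz");Tt=camera_params("top")["pose"]
for uv,h in(((245.3,311.2),.040),((250.4,261.7),.024)): print("top",hit(Tt,uv,nb,o,h,"top").round(4))
for a in(th,.5,.25,0): print(a,(pv+.143*(np.cos(a)*xb+np.sin(a)*ey)+.019*nb).round(4))
E
```

```text
bash:   587 Killed                     python3 - <<'E'
from h import *
f=np.load("w1.npz");T=f["T"];P=np.load("w1P.npy")
q=np.vstack([P[100:180,100:400].reshape(-1,3),P[235:290,415:425].reshape(-1,3)*0+P[150,300]]);q=q[q[:,2]>.05]
m=np.ones(len(q),bool)
for i in range(6):
    c=q[m].mean(0);n=np.linalg.svd(q[m]-c)[2][2];n*=np.sign(n[2]);m=abs((q-c)@n)<(.01,.006,.004,.003,.003,.003)[i]
print("plane",n.round(4),c.round(4),m.sum(),"yaw",np.arctan2(-n[1],-n[0]))
y=-.114;nb=np.array([-.5*np.cos(y),-.5*np.sin(y),.8660]);xb=np.array([.866*np.cos(y),.866*np.sin(y),.5]);ey=np.array([-np.sin(y),np.cos(y),0])
o=c
bh=hit(T,(245,234),nb,o,.024);bo=hit(T,(259,325),nb,o,.040);kh=hit(T,(156,268),nb,o,.034)
pv=bo-.006*nb;d=bh-pv;print("bh",bh.round(4),"pivot",pv.round(4),"d",(d@xb).round(4),(d@ey).round(4),(d@nb).round(4))
d=kh-pv;th=np.arctan2(d@ey,d@xb);print("barhole",kh.round(4),np.linalg.norm(d).round(4),"theta",th.round(3))
f2=np.load("top.npz");Tt=camera_params("top")["pose"]
for uv,h in(((245.3,311.2),.040),((250.4,261.7),.024)): print("top",hit(Tt,uv,nb,o,h,"top").round(4))
for a in(th,.5,.25,0): print(a,(pv+.143*(np.cos(a)*xb+np.sin(a)*ey)+.019*nb).round(4))
E
```

```bash
cat > m.py <<'E'
from h import *
f=np.load("w1.npz");T=f["T"];P=np.load("w1P.npy")
q=P[100:180,100:400].reshape(-1,3);q=q[q[:,2]>.05]
m=np.ones(len(q),bool)
for i in range(6):
    c=q[m].mean(0);n=np.linalg.eigh(np.cov((q[m]-c).T))[1][:,0];n*=np.sign(n[2]);m=abs((q-c)@n)<(.01,.006,.004,.003,.003,.003)[i]
print("plane",n.round(4),c.round(4),m.sum(),"yaw",np.arctan2(-n[1],-n[0]))
y=-.114;nb=np.array([-.5*np.cos(y),-.5*np.sin(y),.8660]);xb=np.array([.866*np.cos(y),.866*np.sin(y),.5]);ey=np.array([-np.sin(y),np.cos(y),0])
o=c
bh=hit(T,(245,234),nb,o,.024);bo=hit(T,(259,325),nb,o,.040);kh=hit(T,(156,268),nb,o,.034)
pv=bo-.006*nb;d=bh-pv;print("bh",bh.round(4),"pivot",pv.round(4),"d",(d@xb).round(4),(d@ey).round(4),(d@nb).round(4))
d=kh-pv;th=np.arctan2(d@ey,d@xb);print("barhole",kh.round(4),np.linalg.norm(d).round(4),"theta",th.round(3))
Tt=camera_params("top")["pose"]
for uv,h in(((245.3,311.2),.040),((250.4,261.7),.024)): print("top",hit(Tt,uv,nb,o,h,"top").round(4))
for a in(th,.5,.25,0): print(round(a,3),(pv+.143*(np.cos(a)*xb+np.sin(a)*ey)+.019*nb).round(4))
E
python3 m.py
```

```text
plane [-0.4882  0.0545  0.871 ] [0.5966 0.1035 0.1592] 14812 yaw -0.11118794568746782
bh [0.5444 0.1154 0.1563] pivot [0.4609 0.1239 0.1194] d 0.0911 0.001 -0.01
barhole [0.5255 0.1826 0.1525] 0.0934 theta 0.78
top [0.4533 0.1244 0.1219]
top [0.5429 0.1142 0.1554]
0.78 [0.5504 0.2149 0.1866]
0.5 [0.5673 0.1807 0.1986]
0.25 [0.5747 0.1465 0.2051]
0 [0.5745 0.1109 0.2073]
```

Emit:
drive_tool(commands=[[[0,-0.1,-4.1,0,0],[0,-0.1,-4.1,0,0],[0,-0.1,-4.1,0,0],[0,-0.1,-4.1,0,0],[0,-0.1,-4.1,0,0],[0,0,0,2.6,0],[0,0,0,2.6,0],[0,0,0,2.6,0],[0,0,0,0,0],[0,0,0,0,0]]])

```text
t: 3.32
tcp_pos: [0.5578, 0.2623, 0.1837]
tool_rot: [3.133, -0.183, -0.004]
wrist_force: [-0.3, 0.3, 0.9]
gripper_width: 0.003
gripper_force: 0.0
```

Emit:
drive_tool(commands=[[[0,0,1,0,0],[0,0,1,0,0],[0,0.67,0.84,-0.39,0],[0,0.74,1.13,-0.43,0],[0,0.66,1.23,-0.38,0],[0,0.53,1.29,-0.31,0],[0,0.42,1.34,-0.24,0],[0,0.31,1.38,-0.18,0],[0,0,0,0,0]]])

```text
t: 4.07
tcp_pos: [0.5815, 0.1642, 0.2045]
tool_rot: [3.133, -0.188, 0.002]
wrist_force: [0.3, -1.2, 0.3]
gripper_width: 0.007
gripper_force: 0.0
```

Run:
```python
from h import *
p,d,T=wrist();np.savez("w2.npz",p=p,d=d,T=T);cv2.imwrite("pics/w2.png",p)
```

```text
(no output)
```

View pics/w2.png

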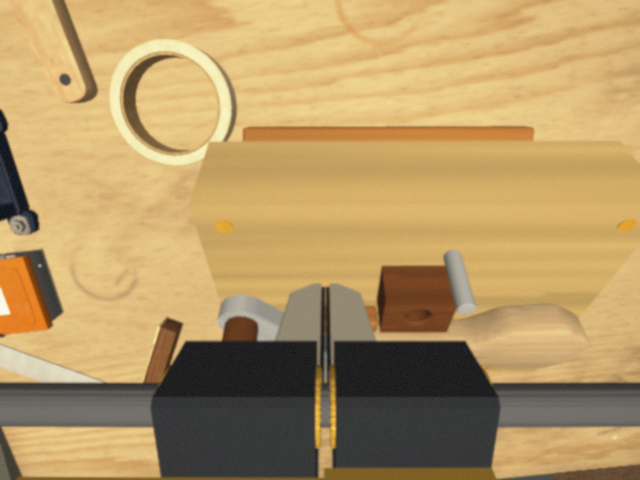

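The bar end (250,305) and knob (240,330) are left of the fingers: they slipped past the knob's up-slope side. I'll relocate the knob.

```bash
cat >> m.py <<'E'
print("----")
f=np.load("w2.npz");T=f["T"];P=cloud("wrist",f["d"],T);h=(P-o)@nb
for lo,hi in((.03,.038),(.042,.08)):
    m=(h>lo)&(h<hi);m[:250]=0;m[340:]=0;m[:,:200]=0;m[:,272]=0;m[:,272:]=0
    v,u=np.where(m);print(lo,m.sum(),np.percentile(u,[2,98]),np.percentile(v,[2,98]),np.median(P[m],0).round(4),"max x",P[m][:,0].max().round(4))
e=hit(T,(243,297),nb,o,.034)-pv;print("bar end",np.linalg.norm(e).round(3),"theta",np.arctan2(e@ey,e@xb).round(3))
E
python3 m.py|sed -n '/----/,$p'
```

```text
----
0.03 1128 [220. 271.] [305. 338.] [0.5641 0.2059 0.1728] max x 0.5725
0.042 325 [223.48 255.  ] [329. 339.] [0.5597 0.2103 0.1825] max x 0.5634
bar end 0.157 theta 0.645
```

Emit:
drive_tool(commands=[[[0,0,0,-2.5,0],[0,0,0,-2.5,0],[0,-1.2,-2.9,0,0],[0,-1.2,-2.9,0,0],[0,-1.2,-2.9,0,0],[0,0,0,2.3,0],[0,0,0,2.3,0],[0,0,0,2.3,0],[0,0,1.2,0,0],[0,0,1.2,0,0],[0,0,0.5,0,0],[0,0,0,0,0]]])

```text
t: 5.12
tcp_pos: [0.553, 0.2299, 0.1873]
tool_rot: [-3.135, 0.183, -0.007]
wrist_force: [0.6, -0.7, 1.0]
gripper_width: 0.007
gripper_force: 0.0
```

Emit:
drive_tool(commands=[[[0,0,0.5,0,0],[0,0.1,0.5,0,0],[0,0.2,0.5,-0.1,0],[0,0,0,0,0]]])

```text
t: 5.45
tcp_pos: [0.5541, 0.2161, 0.1881]
tool_rot: [-3.134, 0.179, -0.007]
wrist_force: [0.9, 2.8, 0.9]
gripper_width: 0.001
gripper_force: 1.4
```

Emit:
drive_tool(commands=[[[0,0.5,1.2,-0.3,0],[0,0.45,1.25,-0.28,0],[0,0.4,1.3,-0.22,0],[0,0.3,1.35,-0.17,0],[0,0,0,0,0]]])

```text
t: 5.87
tcp_pos: [0.5631, 0.1574, 0.1956]
tool_rot: [3.131, -0.189, -0.002]
wrist_force: [0.7, -1.0, 0.1]
gripper_width: 0.002
gripper_force: 0.0
```

Run:
```python
from h import *
p,d,T=wrist();np.savez("w3.npz",p=p,d=d,T=T)
q,_=capture("side");cv2.imwrite("pics/w3.png",np.vstack([cv2.resize(p[200:360,150:500],(656,300)),cv2.resize(q[160:300,230:390],(656,300))[:, :]]))
```

```text
(no output)
```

View pics/w3.png

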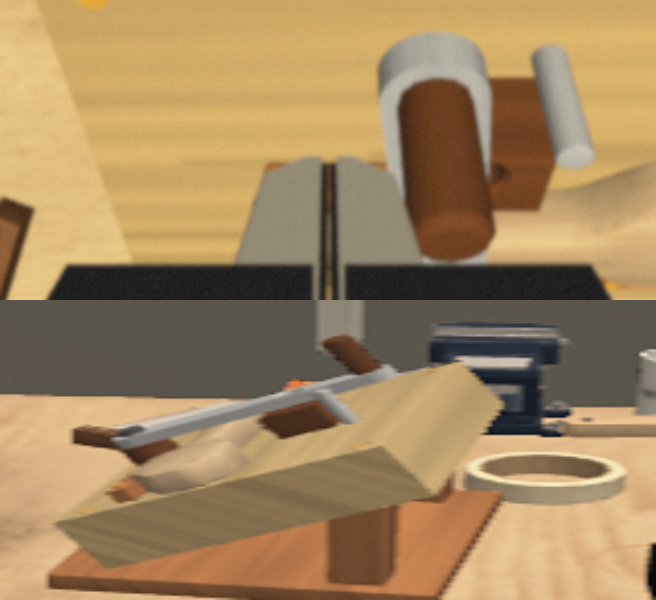

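The knob is now just right of the fingers (at about 445,170 in the crop), the bar is almost over the block and the peg is beyond it. I keep pushing to the stop.

Emit:
drive_tool(commands=[[[0,0.1,0.8,0,0],[0,0.1,0.8,0,0],[0,0,0.4,0,0],[0,0,0,0,0]]])

```text
t: 6.3
tcp_pos: [0.5624, 0.1419, 0.1955]
tool_rot: [3.135, -0.18, -0.001]
wrist_force: [-0.2, -0.5, -0.3]
gripper_width: 0.002
gripper_force: 0.0
```

Emit:
drive_tool(commands=[[[0,0,0.3,0,0],[0,0,0.3,0,0],[0,0,0,0,0]]])

```text
t: 6.55
tcp_pos: [0.5621, 0.1381, 0.1957]
tool_rot: [-3.135, 0.177, -0.0]
wrist_force: [-0.4, 0.9, -1.2]
gripper_width: 0.006
gripper_force: 0.6
```

Emit:
drive_tool(commands=[[[0,0,0.3,0,0],[0,0,0.3,0,0],[0,0,0.3,0,0],[0,0,0,0,0]]])

```text
t: 6.88
tcp_pos: [0.562, 0.1377, 0.196]
tool_rot: [-3.124, 0.168, -0.006]
wrist_force: [3.7, 13.2, -5.1]
gripper_width: 0.004
gripper_force: 6.2
```

Emit:
drive_tool(commands=[[[0,0,0.3,0,0],[0,0,0.3,0,0],[0,0,0,0,0]]])

```text
t: 7.13
tcp_pos: [0.5619, 0.1377, 0.1962]
tool_rot: [-3.116, 0.161, -0.009]
wrist_force: [4.7, 19.8, -7.3]
gripper_width: 0.004
gripper_force: 9.7
```

Emit:
drive_tool(commands=[[[0,0,-2,0,0],[0,0,-2,0,0],[0,0,0,-3,0],[0,0,0,-3,0],[0,0,0,-3,0],[0,-3,2.5,0,0],[0,-3,2.5,0,0],[0,0,0,0,0],[0,0,0,0,0]]])

```text
t: 7.88
tcp_pos: [0.4975, 0.1173, 0.2857]
tool_rot: [3.134, -0.181, -0.002]
wrist_force: [0.5, -0.2, 0.9]
gripper_width: 0.004
gripper_force: 0.0
```

Run:
```python
from h import *
p,d,T=wrist();np.savez("w4.npz",p=p,d=d,T=T);cv2.imwrite("pics/w4.png",cv2.resize(p[150:350,190:456],(798,600)))
print(get_state()["tcp_pos"])
```

```text
[0.49931871 0.11869797 0.28607266]
```

View pics/w4.png

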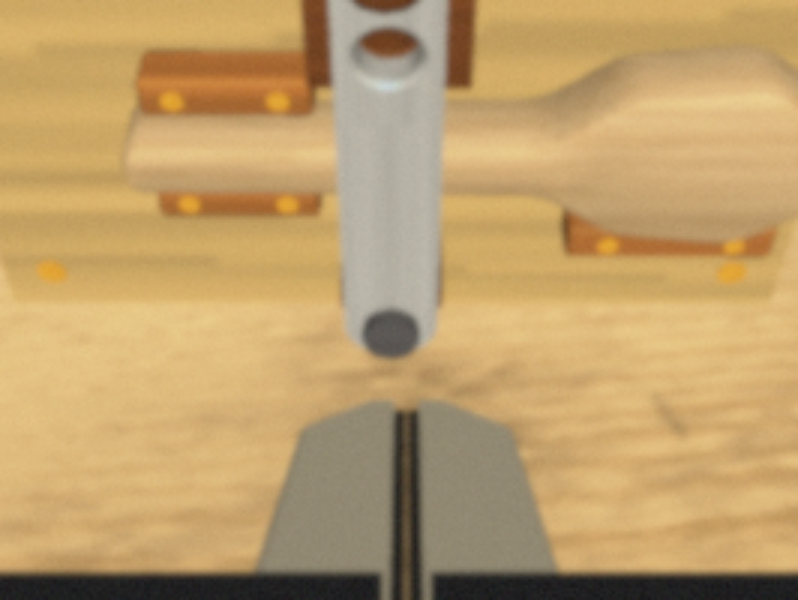

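The bar stands square along the slope, with its hole at crop (388,58), which is image (319.3,169.3), and the boss top at (320,261). I compute the hole position and plan the grasp.

```bash
cat >> m.py <<'E'
print("====")
f=np.load("w4.npz");T=f["T"];P=cloud("wrist",f["d"],T)
b=P[185:250,312:328].reshape(-1,3);hh=(b-o)@nb;print("bar top h",np.median(hh).round(4))
for H in(.034,np.median(hh)):
    kh=hit(T,(319.3,169.3),nb,o,H);bo=hit(T,(320,261),nb,o,H+.006);d=kh-(bo-.006*nb)
    print("hole",kh.round(4),"pivot",(bo-.006*nb).round(4),"d",(d@xb).round(4),(d@ey).round(4))
Pt=cloud("top",np.load("top.npz")["d"])
q=Pt[300:335,470:500].reshape(-1,3);t=q[q[:,2]>.118];print("long head",len(t),t.mean(0).round(4),t.min(0).round(4),t.max(0).round(4))
E
python3 m.py|sed -n '/====/,$p'
```

```text
====
bar top h 0.0342
hole [0.5385 0.1165 0.1643] pivot [0.4597 0.1257 0.1186] d 0.0915 -0.0002
hole [0.5385 0.1164 0.1646] pivot [0.4598 0.1257 0.1188] d 0.0915 -0.0002
long head 136 [ 0.4521 -0.3152  0.1416] [ 0.441  -0.3282  0.1184] [ 0.5011 -0.0209  1.138 ]
```

Emit:
drive_tool(commands=[[[0,0,4,0,0],[3,0,4,0,0],[6,0,4,0,0],[6,0,4,0,0],[6,0,4,0,0],[6,0,4,0,0],[6,0,4,0.5,0],[6,0,4,0.5,0],[6,0,4,0.5,0],[6,0,4,0.5,0],[6,0,3.7,0.5,0],[6,0.3,0,0.5,0]]])

```text
t: 8.93
tcp_pos: [0.4505, -0.3257, 0.2552]
tool_rot: [3.127, -0.198, -0.002]
wrist_force: [-0.5, -0.5, -0.0]
gripper_width: 0.641
gripper_force: 0.0
```

Emit:
drive_tool(commands=[[[6,0,0,0,0],[6,0,0,0,0]]])

```text
t: 9.1
tcp_pos: [0.4545, -0.3142, 0.2551]
tool_rot: [-3.135, 0.175, 0.001]
wrist_force: [-0.0, 0.4, 1.0]
gripper_width: 0.645
gripper_force: 0.0
```

Run:
```python
from h import *
s=get_state();print(s["tcp_pos"],s["tool_rot"])
p,d,T=wrist();np.savez("w5.npz",p=p,d=d,T=T);cv2.imwrite("pics/w5.png",p)
P=cloud("wrist",d,T);z=P[...,2]
m=((z>.125)&(z<.142)&(abs(P[...,0]-.45)<.04)&(abs(P[...,1]+.315)<.035)).astype(np.uint8);m[350:]=0
n,l,st,_=cv2.connectedComponentsWithStats(m)
for i in range(1,n):
    if st[i,4]>150:t=P[l==i];print(st[i],t.mean(0).round(4),t.min(0).round(4),t.max(0).round(4))
```

```text
[ 0.45447822 -0.31419552  0.25506663] [-3.13533242e+00  1.75082355e-01  5.11505999e-04]
[319 211  30  32 747] [ 0.4545 -0.3198  0.1347] [ 0.4426 -0.3303  0.125 ] [ 0.4639 -0.3093  0.1381]
```

View pics/w5.png

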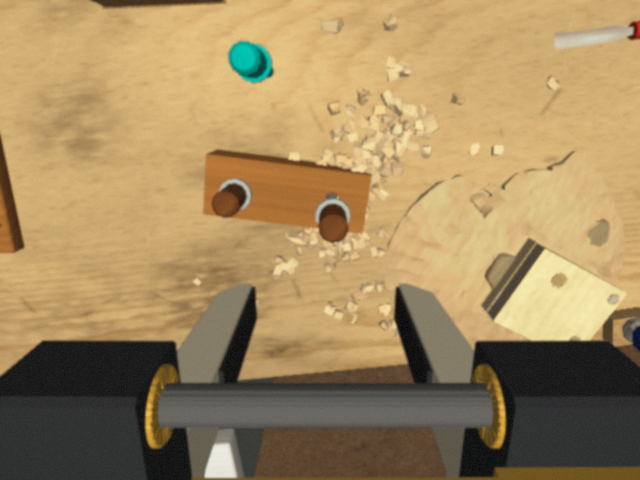

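The long pin is at (333,222) between the fingers, the short one at (230,200) and the turquoise one at (248,60). The head centre is (0.4535,-0.3198). I go down and grip.

Emit:
drive_tool(commands=[[[6,0,0.5,3.4,0],[6,0,0,3.4,0],[6,0,0,3.4,0],[6,0,0,3.4,0],[6,0,0,1.6,0],[6,0,0,0,0],[1.5,0,0,0,0],[1.5,0,0,0,0],[1.5,0,0,0,0],[1.5,0,0,0,0],[1.5,0,0,0,0],[1.5,0,0,0,0]]], squeeze=15)

```text
t: 10.15
tcp_pos: [0.4531, -0.3202, 0.1045]
tool_rot: [3.136, -0.178, 0.002]
wrist_force: [0.6, -0.3, -0.0]
gripper_width: 0.267
gripper_force: 0.0
```

Emit:
drive_tool(commands=[[[1.5,0,0,0,0],[1.5,0,0,0,0],[1.5,0,0,0,0],[1.5,0,0,0,0]]])

```text
t: 10.48
tcp_pos: [0.4531, -0.3201, 0.1042]
tool_rot: [3.136, -0.178, 0.002]
wrist_force: [1.1, -0.1, 4.5]
gripper_width: 0.232
gripper_force: 15.0
```

Emit:
drive_tool(commands=[[[1.5,0,0,-2,0],[1.5,0,0,-3,0],[1.5,0,0,-4,0],[1.5,0,0,-4,0],[1.5,0,0,-4,0],[1.5,0,0,-1.6,0],[1.5,0.2,-1.8,0,0],[1.5,0.3,-3.5,0,0],[1.5,0.3,-3.5,0,0],[1.5,0.3,-3.5,0,0],[1.5,0.3,-3.5,0,0],[1.5,0.3,-3.5,0,0]]], squeeze=20)

```text
t: 11.48
tcp_pos: [0.4907, -0.1285, 0.2889]
tool_rot: [-3.136, 0.178, 0.003]
wrist_force: [0.8, -0.1, -0.6]
gripper_width: 0.229
gripper_force: 20.0
```

Emit:
drive_tool(commands=[[[1.5,0.3,-3.5,0,0],[1.5,0.3,-3.5,0,0],[1.5,0.3,-3.5,0,0],[1.5,0.3,-3.5,0,0],[1.5,0.2,-3.5,0,0],[1.5,0.1,-3.5,0,0],[1.5,0,-3,0,0],[1.5,0,-1,0,0],[1.5,0,0,0,0],[1.5,0,0,0,0]]])

```text
t: 12.32
tcp_pos: [0.5341, 0.1154, 0.2889]
tool_rot: [3.134, -0.178, -0.002]
wrist_force: [-0.5, 0.2, -1.0]
gripper_width: 0.234
gripper_force: 20.0
```

Run:
```python
from h import *
s=get_state();print(s["tcp_pos"],s["gripper_width"],s["gripper_force"])
p,d,T=wrist();np.savez("w6.npz",p=p,d=d,T=T);q,_=capture("side");cv2.imwrite("pics/w6.png",np.hstack([p[160:460,150:500],cv2.resize(q[130:290,240:400],(440,440))[:300]]))
# pin shank points beneath the tool
P=cloud("wrist",d,T)
Ps=cloud("side",_);m=(abs(Ps[...,0]-s["tcp_pos"][0])<.03)&(abs(Ps[...,1]-s["tcp_pos"][1])<.03)
for lo,hi in((.20,.225),(.23,.255),(.255,.265)):
    k=m&(Ps[...,2]>lo)&(Ps[...,2]<hi);print(lo,k.sum(),np.median(Ps[k],0).round(4) if k.any() else '')
k=m&(Ps[...,2]>.19);print("foot z",np.percentile(Ps[k][:,2],1))
```

```text
[0.53409063 0.1153645  0.28889401] 0.23391144855333793 19.9995826252416
0.2 98 [0.5375 0.1073 0.2151]
0.23 72 [0.535  0.1087 0.2423]
0.255 27 [0.5334 0.1079 0.2603]
foot z 0.2075788182036082
```

View pics/w6.png

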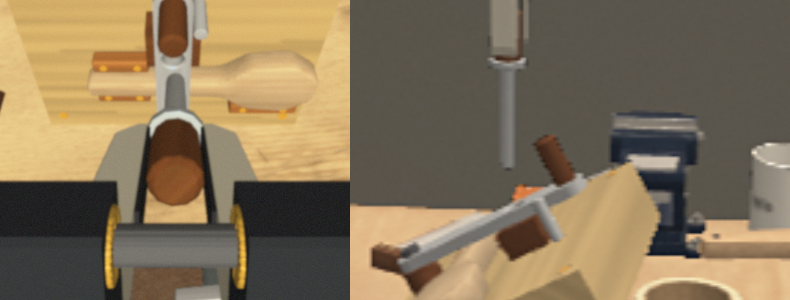

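Emit:
drive_tool(commands=[[[1.5,0.4,-0.1,0,0],[1.5,0,0,1.2,0],[1.5,0,0,1.2,0],[1.5,0,0,0.4,0],[1.5,0,0,0,0]]])

```text
t: 12.83
tcp_pos: [0.5381, 0.1156, 0.2606]
tool_rot: [3.135, -0.181, -0.004]
wrist_force: [-1.5, -0.2, -0.9]
gripper_width: 0.23
gripper_force: 20.0
```

Emit:
drive_tool(commands=[[[1.5,0,0,0.2,0],[1.5,0,0,0.2,0],[1.5,0,0,0.2,0],[1.5,0,0,0,0]]])

```text
t: 13.17
tcp_pos: [0.5386, 0.1171, 0.2557]
tool_rot: [-3.137, 0.178, -0.0]
wrist_force: [0.5, -0.3, -1.9]
gripper_width: 0.234
gripper_force: 20.0
```

Emit:
drive_tool(commands=[[[1.5,0,0,0.2,0],[1.5,0,0,0.2,0],[1.5,0,0,0,0]]])

```text
t: 13.42
tcp_pos: [0.5383, 0.1171, 0.2513]
tool_rot: [3.136, -0.177, -0.001]
wrist_force: [1.1, 0.4, -1.7]
gripper_width: 0.228
gripper_force: 20.0
```

Emit:
drive_tool(commands=[[[1.5,0,0,0.2,0],[1.5,0,0,0.2,0],[1.5,0,0,0,0]]])

```text
t: 13.67
tcp_pos: [0.5386, 0.1171, 0.2473]
tool_rot: [3.136, -0.178, -0.0]
wrist_force: [-0.2, 0.3, -0.8]
gripper_width: 0.23
gripper_force: 20.0
```

Emit:
drive_tool(commands=[[[1.5,-0.48,0,0.02,0],[1.5,-0.48,0,0.04,0],[1.5,-0.48,0,0.06,0],[1.5,-0.47,0,0.08,0],[1.5,0,0,0,0]]])

```text
t: 14.08
tcp_pos: [0.5189, 0.1192, 0.2464]
tool_rot: [3.136, -0.177, 0.001]
wrist_force: [2.5, -1.3, 2.4]
gripper_width: 0.228
gripper_force: 20.0
```

Run:
```python
from h import *
s=get_state();print(s["tcp_pos"],s["wrist_force"])
p,d,T=wrist();q,e=capture("side");np.savez("w7.npz",p=p,d=d,T=T,q=q,e=e);cv2.imwrite("pics/w7.png",np.hstack([p[160:460,150:500],cv2.resize(q[150:260,240:400],(440,300))]))
```

```text
[0.51894243 0.11923231 0.24636529] [ 2.47954853 -1.31178768  2.39553887]
```

View pics/w7.png

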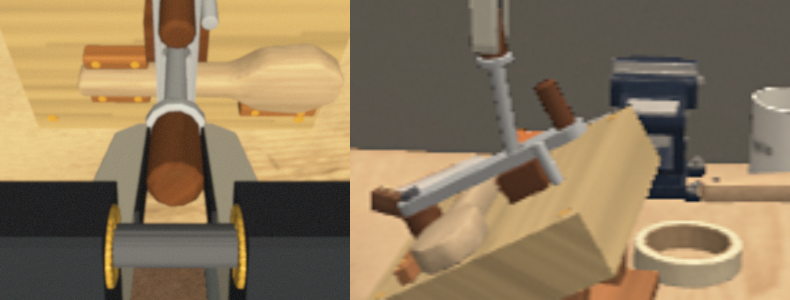

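The side view shows the foot in the bar hole and the pin pivoting in the grip, as intended. I continue the arc to 30°, working from measurements from here on since the viewing allowance is used up.

Emit:
drive_tool(commands=[[[1.5,-0.48,0,0.12,0],[1.5,-0.48,0,0.17,0],[1.5,-0.48,0,0.21,0],[1.5,0,0,0,0]]])

```text
t: 14.52
tcp_pos: [0.5038, 0.1211, 0.2403]
tool_rot: [3.136, -0.177, -0.003]
wrist_force: [0.7, -0.9, 1.2]
gripper_width: 0.23
gripper_force: 20.0
```

Emit:
drive_tool(commands=[[[1.5,-0.48,0,0.25,0],[1.5,-0.48,0,0.28,0],[1.5,-0.46,0,0.3,0],[1.5,0,0,0,0]]])

```text
t: 14.85
tcp_pos: [0.4894, 0.1228, 0.2315]
tool_rot: [3.136, -0.176, -0.004]
wrist_force: [1.1, -0.2, -0.3]
gripper_width: 0.237
gripper_force: 20.0
```

```bash
cat > tilt.py <<'E'
from h import *
import sys
s=get_state();t=s["tcp_pos"];q,e=capture("side");P=cloud("side",e).reshape(-1,3)
nb=np.array([-.4968,.0569,.866]);hole=np.array([.540,.1165,.1655])
# shank: points near board-hole axis, between bar and collar
r=P-hole;a=r@nb;x=r-np.outer(a,nb);L=float(sys.argv[1])
m=(a>.006)&(a<L)&(np.linalg.norm(x,axis=1)<.016);p=P[m];c=np.median(p,0)
p=p[np.linalg.norm(p-c,axis=1)<.06]
u=cv2.fitLine(p.astype(np.float32),cv2.DIST_HUBER,0,.001,.001).ravel();u,c=u[:3]*np.sign(u[2]),u[3:]
print(len(p),"axis",u.round(3),"tilt",np.degrees(np.arctan2(-u[0],u[2])).round(1),"side lean",np.degrees(np.arctan2(u[1],u[2])).round(1),"at bar",(c+u*((hole-c)@nb)/(u@nb)).round(4),"tcp",t.round(4),s["wrist_force"].round(1))
E
python3 tilt.py .06
```

```text
142 axis [-0.479  0.031  0.877] tilt 28.7 side lean 2.0 at bar [0.538  0.1125 0.1646] tcp [0.4894 0.1228 0.2315] [ 1.1 -0.2 -0.3]
```

Emit:
drive_tool(commands=[[[1.5,0.25,0,0.43,0],[1.5,0.25,0,0.43,0],[1.5,0,0,0,0]]])

```text
t: 15.15
tcp_pos: [0.496, 0.1218, 0.2224]
tool_rot: [3.136, -0.178, -0.003]
wrist_force: [0.7, -0.6, -0.8]
gripper_width: 0.228
gripper_force: 20.0
```

Emit:
drive_tool(commands=[[[1.5,0.25,0,0.43,0],[1.5,0.25,0,0.43,0],[1.5,0.25,0,0.43,0],[1.5,0,0,0,0]]])

```text
t: 15.48
tcp_pos: [0.5036, 0.1209, 0.2096]
tool_rot: [3.136, -0.178, -0.003]
wrist_force: [1.2, -0.7, -1.1]
gripper_width: 0.228
gripper_force: 20.0
```

Emit:
drive_tool(commands=[[[1.5,0.25,0,0.43,0],[1.5,0.25,0,0.43,0],[1.5,0.25,0,0.43,0],[1.5,0,0,0,0]]])

```text
t: 15.82
tcp_pos: [0.511, 0.1201, 0.1969]
tool_rot: [3.136, -0.178, -0.002]
wrist_force: [-0.1, 0.2, -1.1]
gripper_width: 0.231
gripper_force: 20.0
```

Emit:
drive_tool(commands=[[[1.5,0.25,0,0.43,0],[1.5,0.25,0,0.43,0],[1.5,0.25,0,0.43,0],[1.5,0.25,0,0.43,0],[1.5,0,0,0,0]]])

```text
t: 16.23
tcp_pos: [0.5211, 0.1189, 0.1797]
tool_rot: [3.136, -0.178, -0.002]
wrist_force: [0.0, 0.5, -1.7]
gripper_width: 0.229
gripper_force: 20.0
```

Emit:
drive_tool(commands=[[[1.5,0.15,0,0.26,0],[1.5,0.15,0,0.26,0],[1.5,0,0,0,0]]])

```text
t: 16.48
tcp_pos: [0.524, 0.1187, 0.1751]
tool_rot: [3.136, -0.178, -0.001]
wrist_force: [-0.6, -0.3, -1.8]
gripper_width: 0.229
gripper_force: 20.0
```

```bash
python3 tilt.py .02
```

```text
62 axis [0.709 0.289 0.643] tilt -47.8 side lean 24.2 at bar [0.4971 0.0925 0.1425] tcp [0.524  0.1187 0.1751] [-0.6 -0.3 -1.8]
```

Nearly there; small steps until the collar meets the bar.

Emit:
drive_tool(commands=[[[1.5,0.1,0,0.17,0],[1.5,0.1,0,0.17,0],[1.5,0,0,0,0]]])

```text
t: 16.78
tcp_pos: [0.5246, 0.1187, 0.1738]
tool_rot: [3.136, -0.178, -0.004]
wrist_force: [-6.1, -0.8, 9.8]
gripper_width: 0.228
gripper_force: 20.0
```

Emit:
drive_tool(commands=[[[1.5,0.1,0,0.17,0],[1.5,0.1,0,0.17,0],[1.5,0,0,0,0]]])

```text
t: 17.03
tcp_pos: [0.5254, 0.1186, 0.1724]
tool_rot: [3.136, -0.177, -0.006]
wrist_force: [-12.1, -2.1, 22.9]
gripper_width: 0.229
gripper_force: 20.0
```

The force is purely along the board normal (-12, -2, 23), which is collar contact at the expected height. I relax, open slightly, then rise straight up.

Emit:
drive_tool(commands=[[[1.5,-0.1,0,-0.17,0],[1.5,0,0,0,0],[3.4,0,0,0,0],[3.4,0,0,0,0],[3.4,0,0,0,0],[3.4,0,0,-0.5,0],[3.4,0,0,-1,0],[3.4,0,0,-2,0],[3.4,0,0,-3,0],[3.4,0,0,-3,0],[3.4,0,0,-3,0]]])

```text
t: 17.95
tcp_pos: [0.527, 0.1185, 0.2977]
tool_rot: [-3.136, 0.178, -0.001]
wrist_force: [1.1, -0.0, 0.3]
gripper_width: 0.366
gripper_force: 0.0
```

Emit:
drive_tool(commands=[[[3.4,-2,0,0,0],[3.4,-2,0,0,0],[3.4,-1,0,0,0],[3.4,0,0,0,0],[3.4,0,0,0,0]]])

```text
t: 18.37
tcp_pos: [0.4776, 0.1241, 0.2959]
tool_rot: [-3.136, 0.177, -0.002]
wrist_force: [-0.4, 0.6, -0.5]
gripper_width: 0.368
gripper_force: 0.0
```

```bash
cat >> m.py <<'E'
print("####")
p,d,T=wrist();q,e=capture("side");print(get_state()["tcp_pos"].round(4),get_state()["wrist_force"].round(1))
hole=np.array([.540,.1165,.1655])
for nm,P in(("wrist",cloud("wrist",d,T)),("side",cloud("side",e))):
    r=P.reshape(-1,3)-hole;a=r@nb;x=r@xb;y=r@ey
    for lo,hi in((-.003,.003),(.003,.008),(.008,.014),(.015,.03),(.03,.042),(.042,.06)):
        k=(a>lo)&(a<hi)&(np.hypot(x,y)<.024);print(nm,lo,k.sum(),"x",np.percentile(x[k],[3,97]).round(4) if k.any() else'',"y",np.percentile(y[k],[3,97]).round(4) if k.any() else '')
    k=(np.hypot(x,y)<.009)&(a<.07);print("head top",np.percentile(a[k],97).round(4))
b=cloud("wrist",d,T);c2=(b-o)@nb
k=(abs(c2-.034)<.003);dd=b[k]-pv;xx=dd@xb;yy=dd@ey;g=(xx>.02)&(xx<.07)&(abs(yy)<.03);pf=np.polyfit(xx[g],yy[g],1);print("bar angle",pf.round(4))
E
python3 m.py|sed -n '/####/,$p'
```

```text
####
[0.4783 0.1239 0.2954] [0.3 0.1 0.4]
wrist -0.003 587 x [-0.0156  0.0201] y [-0.0126  0.0123]
wrist 0.003 417 x [-0.006   0.0114] y [-0.0127  0.013 ]
wrist 0.008 166 x [0.0011 0.0088] y [-0.0099  0.0102]
wrist 0.015 447 x [0.0008 0.0086] y [-0.0099  0.01  ]
wrist 0.03 487 x [-0.0041  0.0085] y [-0.0098  0.0101]
wrist 0.042 576 x [-0.0092  0.0064] y [-0.0079  0.0087]
head top 0.0445
side -0.003 65 x [-0.0217  0.0201] y [-0.0186  0.0086]
side 0.003 29 x [-0.0147  0.0114] y [-0.0182 -0.001 ]
side 0.008 35 x [-0.0097  0.0085] y [-0.0186  0.    ]
side 0.015 70 x [-0.0098  0.0089] y [-0.015   0.0016]
side 0.03 58 x [-0.0104  0.0089] y [-0.0163 -0.001 ]
side 0.042 26 x [-0.0092  0.0074] y [-0.0119  0.0039]
head top 0.0458
bar angle [-0.0581  0.0031]
```

The head top is 44.5 mm (wrist) and 45.8 mm (side) above the hole point, against 44 expected. The collar is seated, the pin is square to the board and the gripper is clear, so I hand in.

```bash
python3 -c "
from workcell import *
print(finish_job())"
```

```text
the job is handed in; nothing more can be done
None
```

I swung the keeper bar home against its stop, pushed the long pin through it until the collar met the bar, let go and handed the job in at about 18 s; the short pin was left in the rack and I went nowhere near the tape or sanding block, though I did not check those three again at the end.

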